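# Open the intake filter box of the vacuum pump

## Robot

A 6-joint arm with a two-finger parallel gripper is mounted at the origin on the work surface. World frame = base frame: x ahead of the robot, y to its left, z up, the work surface at z = 0. Lengths are in m, angles in rad, forces in N, time in s.
With the tool pointing down it reaches from about 0.275 to 0.85 m from the base axis. Payload 19 kg.
Tool frame: the origin (TCP) lies on the mounting face of the last link; the fingertips stand 173 mm ahead of it and the grasp point (between the pads) lies 155 mm ahead of it; z points along the fingers, y is the direction in which the jaws open and shut (so a half turn about z gives the same grasp; the last joint's range is limited). The gripper opens to 85 mm and grips with 20 to 120 N. Pads are 22 mm wide; open, the fingers measure 114 mm over their backs; the gripper's body (76 mm by 85 mm) begins 54 mm behind the grasp point. The pads swing forward as they close: fully open they stand 13 mm farther back than shut.
Start: joints at [-1.424, 0.15, 1.437, -0, 1.554, -0.134], TCP at [0.159, -0.552, 0.405] pointing down, gripper open.
Joint ranges: [-2.8, 2.8], [-0.68, 2.1], [0.12, 2.68], [-1.39, 4.53], [0.16, 2.79], [-2.81, 2.81]. Speed limits (rad/s): [1.89, 1.89, 2.22, 3.01, 3.01, 3.01].

## Interface

Orientations are given as a unit quaternion [w, x, y, z].
In Python, from workcell import read_state, grab_frame, camera_model, finish_job gives the robot as it stands. The module is installed in compiled form; this text tells all that it offers.
- The arm moves only by the tool send_rows, never from a script. Its argument "steps" is a list of rows, each an object of numbers: "wx", "wy", "wz": the turn, a rotation vector about the world's x, y, z normalised to -1 to 1, where 1 is 45 degrees; "dx", "dy", "dz": the shift along the world's x, y, z normalised to -1 to 1, where 1 is 0.6 m; "jaw": the opening, from 0 (shut) to 1 (fully open). A call has 1 to 20 rows; each row shifts and turns the commanded pose from where the row before left it; what a row does not reach is not made up. A row lasts 1/12 s, in which the tool goes at most 41.7 mm and 7.16 degrees, less where a joint would pass 70% of its speed; a pose out of reach is approached as far as the arm can. A call with a number of a shift or a turn outside -1 to 1 is refused whole. A call with a gripper value outside its range is refused whole. The fingers move at their own pace and stop on an object; the grip force is fixed at half the most. Time passes only in rows, so rows that do not move let the fingers close. It gives the time, the measured TCP pose, the force and the opening at its end, in the units of the state.
- read_state(): the state, without advancing time (a new reading comes with each control period).
- grab_frame(name): name is "scene" or "top" or "wrist"; returns the picture (400x640x3 uint8, blue, green, red); there is no depth.
- camera_model(name): a dict with "K" (3x3 intrinsics, pixels), "T" (4x4, takes a point from camera to world coordinates). Camera axes: x right, y up, looking along -z (the intrinsics and any distortion apply to the point x, -y, -z); pixel columns grow to the right and rows downward; lengths in m; the calibration is good to about 2 mm. A picture is of the moment at which its call begins: read the wrist's pose just before it. camera_model takes no time and is no camera call; for the wrist camera it gives the pose at the moment of the call.
- finish_job(): hands the job in, once; it reports no verdict.
The state is a dict: "clock": time; "joint_positions": joint angles; "joint_vel": joint speeds; "joint_efforts": joint torques, N m; "tool_pos": TCP position; "tool_rot": TCP orientation; "wrist_force": force on the tool from outside, world axes, zero at the start; "ft_torque": the same for the moment, N m; "width": finger opening in m.
Only numpy, scipy, OpenCV 4.12 (cv2) and the standard library are available. Lean on these libraries where they do the work, as an engineer would, in place of code of your own. Each camera call takes 0.05 s, during which the arm holds its last target.

## Task

Open the pump's intake filter box without grasping or lifting anything: with a fingertip press the orange snap tab all the way down, then push the blue lid by its lug, straight out from under the rails, until it is completely off its seat and lies flat on the steel ledge. Keep the lid down all the way, and leave everything else on the bench where it is.

Things in the scene. Friction and masses are not known exactly. Their poses are not given: they have to be found in the camera images.
- filter_box: The cream filter box with its steel ledge, one piece fixed to the bench. Origin at bench level under the middle of the lid's seat; its x axis points the way the lid slides off, z up. Behind, a stop ends 54 mm above the bench at x = -61 mm, and a short inlet pipe, at most 47 mm high, reaches x = -91 mm; above them all is free.
- seat (a point): Middle of the lid's seat, 50 mm above the bench, axes as the box. The seat runs from x = -57 to +52 mm. Rails on both sides (y = 41.5 to 47 mm either side, x = -55 to +40 mm) guide the lid; their lips, tops 60 mm above the bench, reach 6 mm over its edges.
- ledge (a point): Middle of the steel ledge's top face, 131.5 mm along the box's x from the seat's middle, 45 mm above the bench (5 mm lower than the seat). The ledge runs from x = 62 to 201 mm of the box, where it has an end stop, 55 mm high; low rims along its sides, inner faces at y = 44 mm either side, tops 55 mm above the bench.
- lid: The loose blue lid, a flat plate 100 mm (x) by 80 mm (y) by 6 mm, 0.11 to 0.22 kg, with a lug near its rear edge. Origin at the centre of its underside; it starts on the seat, within 1 mm of its middle, axes as the box's, and slides along the box's x. It lies flat on the ledge once its origin is 103 to 151 mm along the box's x, 45 mm above the bench.
- lug (a point): Middle of the rear face (the face to push, looking to the box's -x) of the lid's lug: an upright blue rib 44 mm wide (y), 8 mm thick (x), rising 18 mm above the lid's top face. This point is halfway up it, 46 mm behind the lid's centre and 15 mm above its underside.
- tab_top (a point): Middle of the top face of the orange snap tab's press pad, 32 mm (x) by 30 mm (y), beside the lid's path at x = 57 mm, y = -72 mm of the box, 70 mm above the bench when up and 60 mm when fully down. From the pad a bar with a tooth runs across in front of the lid and blocks it until the tab is down.
- tab (a joint): How far the snap tab is pressed down, in m: 0 to 0.002 at the start, 0.010 fully down on its hard stop. It resists with about 5 N, does not spring back and stays where it is left. The lid passes over it freely once it is 0.0085 or more down.
- spare_filter: A spare filter cassette, 84 x 58 x 32 mm, dark with white pleats, lying beside the box; leave it alone. Origin under its middle.
- grease_jar: A small white jar with a red cap, 48 mm across, 45 mm high, standing beside the box on the tab's side; leave it alone. Origin under its middle.
- screwdriver: A screwdriver lying beside the ledge; leave it alone. Origin under its middle.
- oil_bottle: An amber bottle, 60 mm across, 150 mm high; leave it alone. Origin under its middle.
- beaker: A glass beaker, 68 mm across, 85 mm high; leave it alone. Origin under its middle.
- clamp_ring: An aluminium ring, 64 mm across, 16 mm high; leave it alone. Origin under its middle.
- wrench: A wrench lying on the bench; leave it alone. Origin under its middle.
There are look-alikes about, which are no part of the job. What is meant by the lid is not green, and is the smaller of those in its own colour.

How it is judged:
By the outcome, as a careful person would: the job done as asked, in the order asked, and still so for the second after the job is handed in, with the robot touching nothing.
It also fails if it takes over 40 s, if anything falls off the work surface, if the arm or the gripper's body presses on something with over 40 N, if the wrist force passes 120 N, or if a joint passes its speed limit or range.

## Working session

There is one attempt and no reset: what is moved stays moved. The work goes in short steps, Python scripts to look and compute and a tool call to move; the robot and the scene stay as the last step left them, time stands still between calls to the robot, and variables do not carry over. Pictures are saved under pics/ and viewed, and the job is handed in when it is done.

Besides the shell and the picture viewer there is one more tool, called after "Request:" as name(argument=value, ...) on one line, values as JSON. send_rows: Moves the arm, as the interface text tells. Its arguments: {"type":"object","properties":{"steps":{"type":"array"}},"required":["steps"]}

```bash
mkdir -p pics; python3 - <<'E'
from workcell import *
import cv2
s=read_state(); print(s)
for n in("scene","top","wrist"):
    m=camera_model(n); print(n,m)
    cv2.imwrite(f"pics/{n}0.png",grab_frame(n))
E
```

```text
{'clock': 0.0, 'joint_positions': array([-1.42401226e+00,  1.50992369e-01,  1.43800593e+00, -1.81351625e-05,
        1.55381450e+00, -1.34018347e-01]), 'joint_vel': array([ 0.00091965,  0.00150558, -0.00056   , -0.00107581,  0.00048236,
       -0.0011386 ]), 'joint_efforts': array([ 8.94488439e-04, -7.13051391e+01, -5.70866489e+01, -8.07740093e-05,
        8.74481775e-03, -1.55908771e-05]), 'tool_pos': array([ 0.15931123, -0.55245555,  0.4040842 ]), 'tool_rot': array([-6.10003248e-04,  9.90159724e-01,  1.39940516e-01, -1.29599806e-05]), 'wrist_force': array([-0.40157948,  0.60434121, -0.00372674]), 'ft_torque': array([ 0.03463139,  0.06163392, -0.02605423]), 'width': 0.0853849019091366}
scene {'K': array([[445.99188193,   0.        , 312.86653807],
       [  0.        , 445.99188193, 196.48787794],
       [  0.        ,   0.        ,   1.        ]]), 'T': array([[-0.67708312, -0.43143243,  0.5961749 ,  1.30393377],
       [ 0.73586699, -0.38852538,  0.55456992,  0.67011339],
       [-0.00763037,  0.81419536,  0.58054086,  0.78863027],
       [ 0.        ,  0.        ,  0.        ,  1.        ]])}
top {'K': array([[425.85131516,   0.        , 318.60173129],
       [  0.        , 425.85131516, 200.58725382],
       [  0.        ,   0.        ,   1.        ]]), 'T': array([[-0.02115235,  0.99882214, -0.04366812,  0.4759419 ],
       [-0.99955389, -0.02020628,  0.02199388,  0.00192266],
       [ 0.0210856 ,  0.04411387,  0.99880397,  1.45812852],
       [ 0.        ,  0.        ,  0.        ,  1.        ]])}
wrist {'K': array([[340.86885807,   0.        , 320.41708015],
       [  0.        , 340.86885807, 205.24623059],
       [  0.        ,   0.        ,   1.        ]]), 'T': array([[ 0.27665224,  0.91974191,  0.2784571 ,  0.2312026 ],
       [-0.96096653,  0.26557178,  0.07755611, -0.53007203],
       [-0.00261874, -0.28904402,  0.95731222,  0.37421725],
       [ 0.        ,  0.        ,  0.        ,  1.        ]])}
```

View pics/scene0.png

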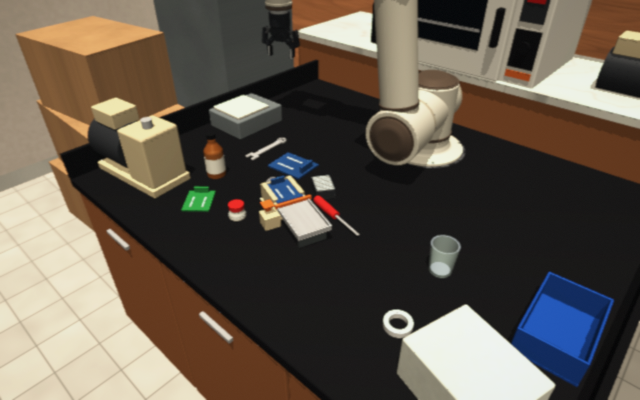

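View pics/top0.png

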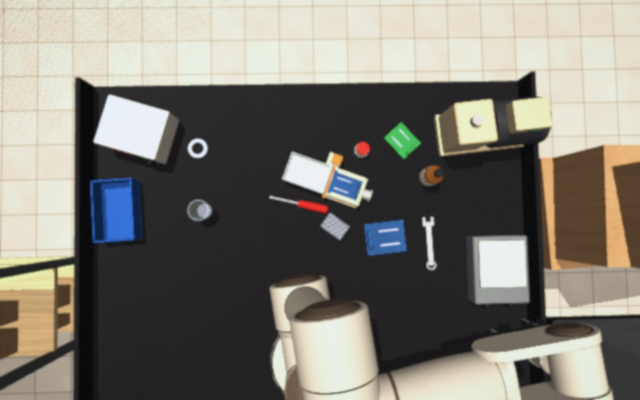

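View pics/wrist0.png

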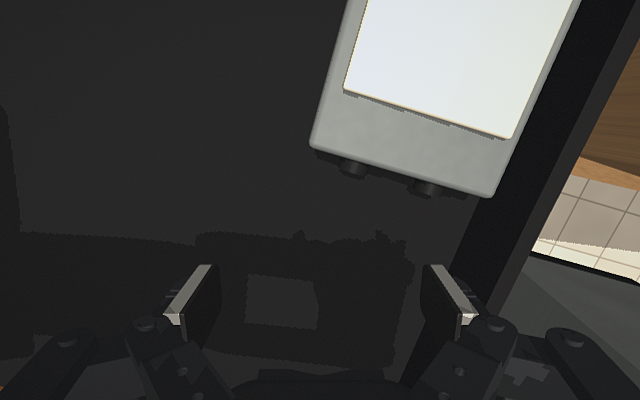

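Candidates: blue plate in the cream box at top px (347,187), a blue plate at (385,238), and a green plate at (402,140). The one in the box looks smaller and sits under the rails with the orange tab in front. I'll enlarge the crop to confirm it.

```bash
cat > h.py <<'E'
import numpy as np, cv2
from workcell import *
def ray(m,px):
    K=m["K"];T=m["T"]; d=np.array([(px[0]-K[0,2])/K[0,0],-(px[1]-K[1,2])/K[1,1],-1.]); return T[:3,3],T[:3,:3]@d
def onz(m,px,z):
    o,d=ray(m,px); return o+d*(z-o[2])/d[2]
def proj(m,p):
    T=m["T"];K=m["K"]; c=T[:3,:3].T@(np.asarray(p,float)-T[:3,3]); return np.array([K[0,0]*c[0]/-c[2]+K[0,2],K[1,1]*-c[1]/-c[2]+K[1,2]])
E
python3 - <<'E'
from h import *
im=cv2.imread("pics/top0.png"); c=im[120:270,260:460]; cv2.imwrite("pics/c1.png",cv2.resize(c,None,fx=4,fy=4,interpolation=cv2.INTER_CUBIC))
im2=cv2.imread("pics/scene0.png"); c=im2[140:250,170:370]; cv2.imwrite("pics/c2.png",cv2.resize(c,None,fx=4,fy=4,interpolation=cv2.INTER_CUBIC))
m=camera_model("top")
hsv=cv2.cvtColor(im,cv2.COLOR_BGR2HSV)
for nm,lo,hi,z in(("blue",(100,100,50),(125,255,255),.056),("orange",(8,150,120),(20,255,255),.07)):
    M=cv2.inRange(hsv,lo,hi); cs,_=cv2.findContours(M,0,2)
    for c in cs:
        if cv2.contourArea(c)>15:
            r=cv2.minAreaRect(c); b=cv2.boxPoints(r); P=[onz(m,p,z)[:2] for p in b]
            print(nm,r,np.round(onz(m,r[0],z),4),[round(1e3*np.linalg.norm(P[i]-P[i+1])) for i in(0,1)], np.round(P,3).tolist())
E
```

```text
blue ((384.95050048828125, 237.32936096191406), (33.35817337036133, 40.952857971191406), 83.2901611328125) [ 0.4117 -0.245   0.056 ] [136, 110] [[0.46, -0.173], [0.473, -0.308], [0.364, -0.317], [0.351, -0.183]]
blue ((115.41279602050781, 209.79934692382812), (64.83787536621094, 51.2403564453125), 87.0643310546875) [0.5206 0.6342 0.056 ] [166, 212] [[0.624, 0.722], [0.629, 0.557], [0.418, 0.546], [0.413, 0.711]]
blue ((344.7192077636719, 186.08221435546875), (28.089874267578125, 20.248119354248047), 20.556045532226562) [ 0.5835 -0.1163  0.056 ] [67, 93] [[0.57, -0.061], [0.632, -0.086], [0.597, -0.172], [0.535, -0.147]]
orange ((431.8783874511719, 173.770263671875), (15.617903709411621, 12.329923629760742), 80.53767395019531) [ 0.6174 -0.4033  0.07  ] [41, 52] [[0.64, -0.38], [0.646, -0.42], [0.595, -0.427], [0.589, -0.387]]
orange ((337.3500061035156, 158.9499969482422), (8.854375839233398, 8.538147926330566), 18.43494987487793) [ 0.6721 -0.093   0.07  ] [28, 29] [[0.664, -0.075], [0.69, -0.084], [0.681, -0.111], [0.654, -0.102]]
```

View pics/c1.png

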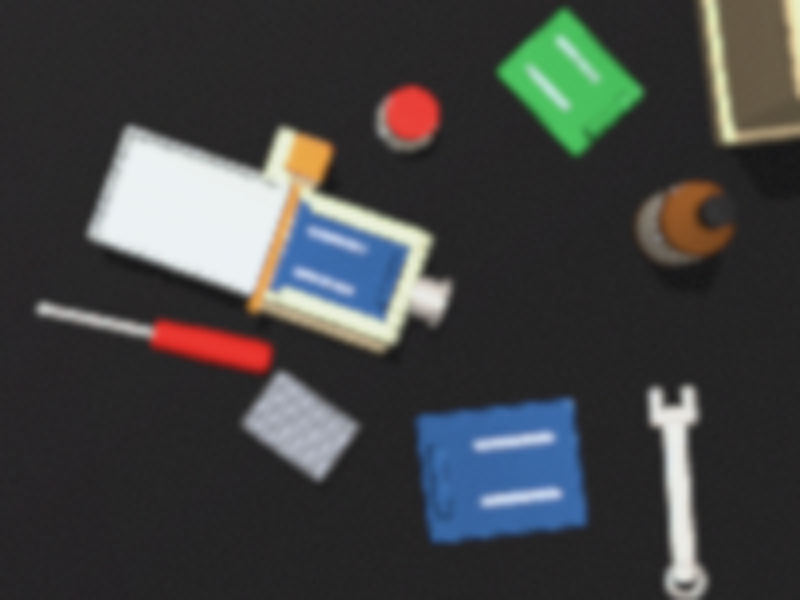

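View pics/c2.png

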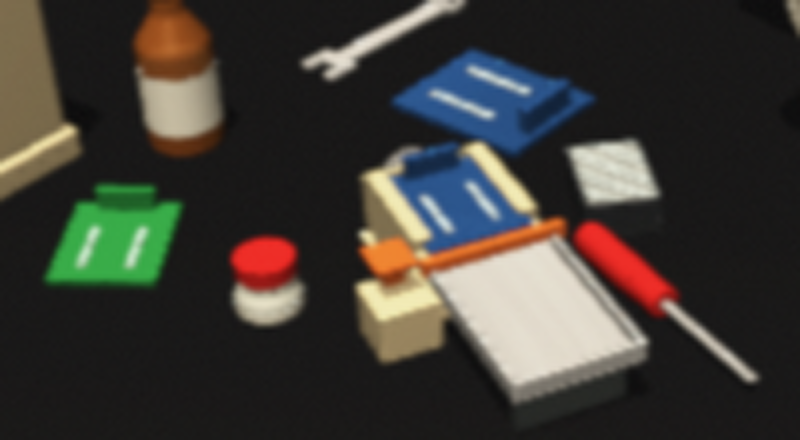

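The lid is the blue plate in the cream box, at top px (345,186). It is smaller than the loose blue plate at (385,238), and it sits under the rails behind the orange bar. The box origin is roughly (0.585, -0.12), with its x axis about 69° from world x. I'll move the wrist camera above it with the jaws shut and the tool turned to match the box.

Request:
send_rows(steps=[{"dx": 0.04, "dy": 0.042, "dz": 0, "wz": 0.066, "jaw": 0}, {"dx": 0.04, "dy": 0.042, "dz": 0, "wz": 0.066, "jaw": 0}, {"dx": 0.04, "dy": 0.042, "dz": 0, "wz": 0.066, "jaw": 0}, {"dx": 0.04, "dy": 0.042, "dz": 0, "wz": 0.066, "jaw": 0}, {"dx": 0.04, "dy": 0.042, "dz": 0, "wz": 0.066, "jaw": 0}, {"dx": 0.04, "dy": 0.042, "dz": 0, "wz": 0.066, "jaw": 0}, {"dx": 0.04, "dy": 0.042, "dz": 0, "wz": 0.066, "jaw": 0}, {"dx": 0.04, "dy": 0.042, "dz": 0, "wz": 0.066, "jaw": 0}, {"dx": 0.04, "dy": 0.042, "dz": 0, "wz": 0.066, "jaw": 0}, {"dx": 0.04, "dy": 0.042, "dz": -0.015, "wz": 0.066, "jaw": 0}, {"dx": 0.04, "dy": 0.042, "dz": -0.015, "wz": 0.066, "jaw": 0}, {"dx": 0.04, "dy": 0.042, "dz": -0.015, "wz": 0.066, "jaw": 0}, {"dx": 0.04, "dy": 0.042, "dz": -0.015, "wz": 0.066, "jaw": 0}, {"dx": 0.04, "dy": 0.042, "dz": -0.015, "wz": 0.066, "jaw": 0}, {"dx": 0.04, "dy": 0.042, "dz": -0.015, "wz": 0.066, "jaw": 0}, {"dx": 0.04, "dy": 0.042, "dz": -0.015, "wz": 0.066, "jaw": 0}, {"dx": 0.04, "dy": 0.042, "dz": -0.015, "wz": 0.066, "jaw": 0}, {"dx": 0.04, "dy": 0.042, "dz": -0.015, "wz": 0.066, "jaw": 0}, {"jaw": 0}, {"jaw": 0}])

```text
invalid input at $.steps[0]: expected keys wx, wy, wz, dx, dy, dz, jaw
```

```bash
python3 - <<'E'
from h import *
import pickle
s=read_state(); m=camera_model("wrist"); im=grab_frame("wrist"); cv2.imwrite("pics/w1.png",im); pickle.dump(m,open("w1.pkl","wb"))
print(s["tool_pos"],s["tool_rot"],s["width"],s["joint_positions"],s["clock"]); print(m["T"])
E
```

```text
[ 0.15931169 -0.55247129  0.40422121] [-4.83161434e-04  9.90162388e-01  1.39922163e-01 -1.02041643e-05] 0.08533714075318494 [-1.42401653e+00  1.50900394e-01  1.43783604e+00 -1.42284524e-05
  1.55382265e+00 -1.33985592e-01] 0.15
[[ 0.27665223  0.9197483   0.27843599  0.23120412]
 [-0.96096693  0.26552855  0.07769905 -0.53008232]
 [-0.00246914 -0.2890634   0.95730677  0.37429523]
 [ 0.          0.          0.          1.        ]]
```

View pics/w1.png

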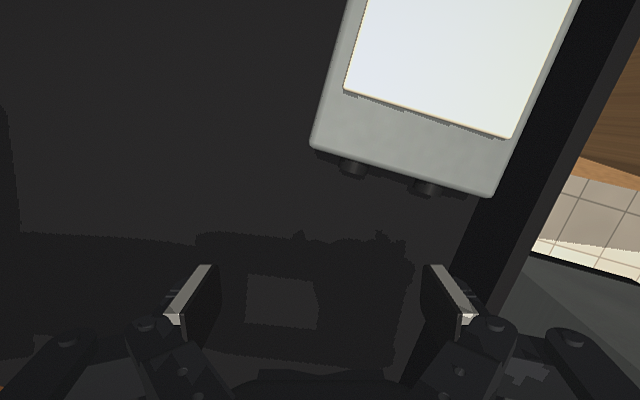

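The move was refused because each row needs all seven keys. The picture is the unchanged start view, with no lid visible. I'll resend it with every key.

Request:
send_rows(steps=[{"wx": 0, "wy": 0, "wz": 0.066, "dx": 0.04, "dy": 0.042, "dz": 0, "jaw": 0}, {"wx": 0, "wy": 0, "wz": 0.066, "dx": 0.04, "dy": 0.042, "dz": 0, "jaw": 0}, {"wx": 0, "wy": 0, "wz": 0.066, "dx": 0.04, "dy": 0.042, "dz": 0, "jaw": 0}, {"wx": 0, "wy": 0, "wz": 0.066, "dx": 0.04, "dy": 0.042, "dz": 0, "jaw": 0}, {"wx": 0, "wy": 0, "wz": 0.066, "dx": 0.04, "dy": 0.042, "dz": 0, "jaw": 0}, {"wx": 0, "wy": 0, "wz": 0.066, "dx": 0.04, "dy": 0.042, "dz": 0, "jaw": 0}, {"wx": 0, "wy": 0, "wz": 0.066, "dx": 0.04, "dy": 0.042, "dz": 0, "jaw": 0}, {"wx": 0, "wy": 0, "wz": 0.066, "dx": 0.04, "dy": 0.042, "dz": 0, "jaw": 0}, {"wx": 0, "wy": 0, "wz": 0.066, "dx": 0.04, "dy": 0.042, "dz": 0, "jaw": 0}, {"wx": 0, "wy": 0, "wz": 0.066, "dx": 0.04, "dy": 0.042, "dz": -0.015, "jaw": 0}, {"wx": 0, "wy": 0, "wz": 0.066, "dx": 0.04, "dy": 0.042, "dz": -0.015, "jaw": 0}, {"wx": 0, "wy": 0, "wz": 0.066, "dx": 0.04, "dy": 0.042, "dz": -0.015, "jaw": 0}, {"wx": 0, "wy": 0, "wz": 0.066, "dx": 0.04, "dy": 0.042, "dz": -0.015, "jaw": 0}, {"wx": 0, "wy": 0, "wz": 0.066, "dx": 0.04, "dy": 0.042, "dz": -0.015, "jaw": 0}, {"wx": 0, "wy": 0, "wz": 0.066, "dx": 0.04, "dy": 0.042, "dz": -0.015, "jaw": 0}, {"wx": 0, "wy": 0, "wz": 0.066, "dx": 0.04, "dy": 0.042, "dz": -0.015, "jaw": 0}, {"wx": 0, "wy": 0, "wz": 0.066, "dx": 0.04, "dy": 0.042, "dz": -0.015, "jaw": 0}, {"wx": 0, "wy": 0, "wz": 0.066, "dx": 0.04, "dy": 0.042, "dz": -0.015, "jaw": 0}, {"wx": 0, "wy": 0, "wz": 0, "dx": 0, "dy": 0, "dz": 0, "jaw": 0}, {"wx": 0, "wy": 0, "wz": 0, "dx": 0, "dy": 0, "dz": 0, "jaw": 0}])

```text
clock: 1.87
tool_pos: [0.592, -0.0976, 0.3225]
tool_rot: [-0.001, 0.821, 0.571, -0.001]
wrist_force: [0.4, 0.6, -0.2]
width: -0.0003
```

```bash
python3 - <<'E'
from h import *
import pickle
s=read_state(); m=camera_model("wrist"); im=grab_frame("wrist"); cv2.imwrite("pics/w2.png",im); pickle.dump(m,open("w2.pkl","wb"))
print(s["tool_pos"],s["tool_rot"],s["width"],s["joint_positions"],s["clock"]); print(m["T"])
E
```

```text
[ 0.59196241 -0.09758017  0.32254209] [-7.63068369e-04  8.20712540e-01  5.71340490e-01 -6.22574984e-04] -0.00033552004962046514 [-2.91728661e-01  2.42141857e-01  1.49581301e+00 -2.68010446e-05
  1.40560725e+00  6.27949192e-02] 1.8667
[[ 0.9376467   0.33238415  0.10168304  0.61827518]
 [-0.34758677  0.89784142  0.27030394 -0.0262002 ]
 [-0.00145049 -0.28879328  0.95739038  0.29258836]
 [ 0.          0.          0.          1.        ]]
```

View pics/w2.png

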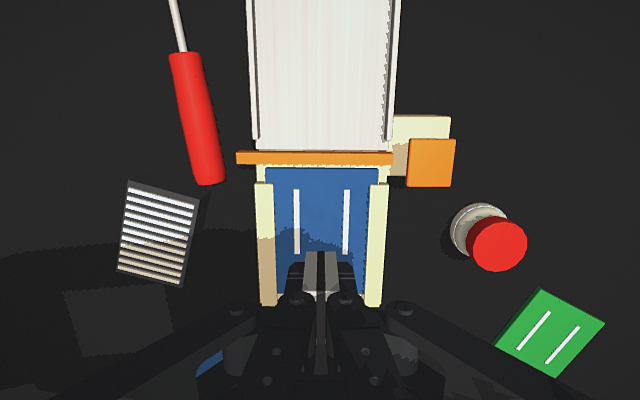

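The view shows the lid (cols 265–380, rows 168–290), the rails on both sides, the orange bar (row 158), the pad (408–455, 138–187) and the ledge above. The gripper hides the lug. Next I'll measure the box's yaw and origin from the rails and the pad.

```bash
python3 - <<'E'
from h import *
import pickle
m=pickle.load(open("w2.pkl","rb")); im=cv2.imread("pics/w2.png"); hsv=cv2.cvtColor(im,cv2.COLOR_BGR2HSV)
M=cv2.inRange(hsv,(8,150,120),(20,255,255)); M[:, :396]=0
c=max(cv2.findContours(M,0,2)[0],key=cv2.contourArea); 
ap=cv2.approxPolyDP(c,4,True).reshape(-1,2); print(ap.tolist())
print("pix rows of right col", [ (r,im[r,430].tolist()) for r in range(132,192,4)])
r=cv2.minAreaRect(c);b=cv2.boxPoints(r);print(r)
P=np.array([onz(m,p,.07)[:2] for p in b]); print("pad",np.round(P,4).tolist(),P.mean(0),[np.linalg.norm(P[i]-P[i+1]) for i in (0,1)],[np.degrees(np.arctan2(*(P[i+1]-P[i])[::-1])) for i in(0,1)])
# rails: blue/cream lip edges per row: cream pixels
cm=cv2.inRange(hsv,(18,20,150),(40,140,255))
L=[];R=[];Ro=[];Lo=[]
for row in range(190,300,3):
    xs=np.where(cm[row,360:395]>0)[0]+360
    if len(xs)>8: R.append((xs[0],row)); Ro.append((xs[-1]+1,row))
    xs=np.where(cm[row,250:285]>0)[0]+250
    if len(xs)>8: L.append((xs[-1]+1,row)); Lo.append((xs[0],row))
for n,A in(("L in",L),("L out",Lo),("R in",R),("R out",Ro)):
    Q=np.array([onz(m,p,.06)[:2] for p in A]); vx,vy,x,y=cv2.fitLine(Q.astype(np.float32),cv2.DIST_HUBER,0,.001,.001).ravel()
    print(n,len(A),np.degrees(np.arctan2(vy,vx)),x,y, A[0],A[-1])
mm=cv2.resize(im[120:320,220:480],None,fx=3,fy=3,interpolation=cv2.INTER_CUBIC); cv2.imwrite("pics/w2c.png",mm)
E
```

```text
[[411, 139], [406, 184], [449, 186], [455, 139]]
pix rows of right col [(132, [199, 236, 232]), (136, [204, 241, 234]), (140, [51, 146, 234]), (144, [57, 156, 231]), (148, [56, 155, 232]), (152, [55, 153, 232]), (156, [54, 153, 232]), (160, [54, 151, 232]), (164, [53, 151, 232]), (168, [52, 150, 232]), (172, [51, 149, 232]), (176, [52, 148, 232]), (180, [50, 148, 232]), (184, [51, 149, 233]), (188, [42, 39, 36])]
((430.5, 162.49998474121094), (48.99999237060547, 46.99999237060547), -0.0)
pad [[0.6531, -0.0963], [0.6618, -0.0664], [0.6914, -0.0774], [0.6839, -0.1077]] [ 0.67256152 -0.08695054] [np.float64(0.031169456251885743), np.float64(0.031541308947626974)] [np.float64(73.80591764732466), np.float64(-20.33138058602864)]
L in 37 68.90122 0.5571334 -0.09454931 (np.int64(273), 190) (np.int64(279), 298)
L out 37 69.3799 0.5419761 -0.09749213 (np.int64(255), 190) (np.int64(260), 298)
R in 37 69.21857 0.611744 -0.14225829 (np.int64(370), 190) (np.int64(363), 298)
R out 37 69.11858 0.6276653 -0.13713627 (np.int64(389), 190) (np.int64(381), 298)
```

View pics/w2c.png

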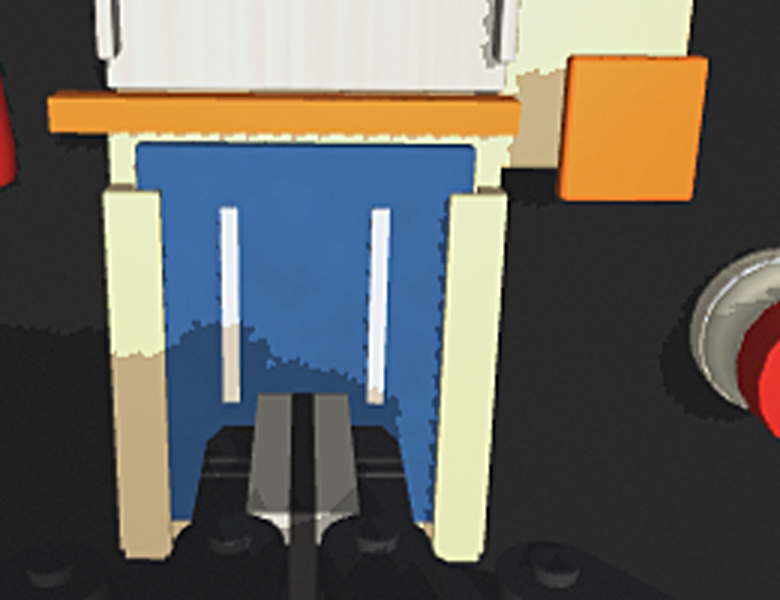

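```bash
python3 - <<'E'
from h import *
import pickle
m=pickle.load(open("w2.pkl","rb")); im=cv2.imread("pics/w2.png")
th=np.radians(69.2); u=np.array([np.cos(th),np.sin(th)]); v=np.array([-u[1],u[0]])
for c in (262,375): print([(r,im[r,c].tolist()) for r in range(178,190)])
for c in (290,340): print([(r,im[r,c].tolist()) for r in range(160,174)])
mid=lambda a,b:(np.array(a)+b)/2
ins=[(0.5571334,-0.09454931),(0.5419761,-0.09749213),(0.611744,-0.14225829),(0.6276653,-0.13713627)]
print("v of lines",[round(float(np.dot(p,v))*1e3,1) for p in ins])
y0=np.mean([np.dot(p,v) for p in ins])
def rep(n,px,z,x): 
    p=onz(m,px,z)[:2]; print(n,"origin-u",(p@u-x)*1e3,"v",p@v*1e3)
rep("railL end",(262,183.5),.06,.040);rep("railR end",(376,183.5),.06,.040)
rep("lid front",(320,168),.056,.050)
pad=np.mean([onz(m,p,.07)[:2] for p in [(411,139),(406.5,186.5),(450.5,187),(456,139)]],0); print("pad",pad,(pad@u-.057)*1e3,(pad@v+.072)*1e3, y0*1e3)
E
```

```text
[(178, [197, 238, 233]), (179, [201, 242, 237]), (180, [191, 241, 234]), (181, [100, 132, 144]), (182, [78, 102, 119]), (183, [97, 128, 139]), (184, [163, 217, 212]), (185, [205, 244, 239]), (186, [198, 238, 234]), (187, [195, 237, 232]), (188, [195, 237, 233]), (189, [194, 237, 232])]
[(178, [164, 107, 61]), (179, [163, 107, 60]), (180, [164, 107, 61]), (181, [165, 107, 60]), (182, [167, 106, 57]), (183, [155, 93, 46]), (184, [99, 106, 105]), (185, [159, 219, 219]), (186, [205, 245, 240]), (187, [199, 238, 234]), (188, [198, 237, 233]), (189, [197, 237, 233])]
[(160, [57, 156, 232]), (161, [57, 157, 232]), (162, [53, 154, 232]), (163, [52, 152, 231]), (164, [129, 195, 229]), (165, [226, 255, 242]), (166, [199, 249, 242]), (167, [87, 74, 58]), (168, [108, 64, 32]), (169, [165, 106, 60]), (170, [168, 111, 63]), (171, [164, 108, 63]), (172, [163, 108, 62]), (173, [163, 107, 62])]
[(160, [60, 159, 232]), (161, [60, 159, 232]), (162, [58, 157, 232]), (163, [50, 154, 233]), (164, [98, 178, 233]), (165, [191, 242, 237]), (166, [211, 249, 240]), (167, [155, 194, 184]), (168, [79, 38, 12]), (169, [159, 101, 57]), (170, [168, 111, 64]), (171, [164, 109, 63]), (172, [164, 108, 62]), (173, [164, 108, 62])]
v of lines [-554.4, -541.3, -622.4, -635.5]
railL end origin-u 100.44157865756296 v -546.5247162809889
railR end origin-u 101.10882499552388 v -626.2376799251136
lid front origin-u 100.99534491839947 v -587.0014183262747
pad [ 0.67277275 -0.08730446] 100.2918356036674 -587.9276656187018 -588.3794062261597
```

The measurements agree. The lip edges come out at ±34 and ±47 mm, as they must. The rail ends, lid front and pad put the box origin at (0.586, -0.115) with yaw 69.2°, and the pad centre at (0.673, -0.087). Next I go above the pad with the fingertip at about 80 mm.

Request:
send_rows(steps=[{"wx": 0, "wy": 0, "wz": -0.01, "dx": 0.034, "dy": 0.0043, "dz": 0, "jaw": 0}, {"wx": 0, "wy": 0, "wz": 0, "dx": 0.034, "dy": 0.0043, "dz": 0, "jaw": 0}, {"wx": 0, "wy": 0, "wz": 0, "dx": 0.034, "dy": 0.0043, "dz": 0, "jaw": 0}, {"wx": 0, "wy": 0, "wz": 0, "dx": 0.034, "dy": 0.0043, "dz": 0, "jaw": 0}, {"wx": 0, "wy": 0, "wz": 0, "dx": 0, "dy": 0, "dz": -0.029, "jaw": 0}, {"wx": 0, "wy": 0, "wz": 0, "dx": 0, "dy": 0, "dz": -0.029, "jaw": 0}, {"wx": 0, "wy": 0, "wz": 0, "dx": 0, "dy": 0, "dz": -0.029, "jaw": 0}, {"wx": 0, "wy": 0, "wz": 0, "dx": 0, "dy": 0, "dz": -0.029, "jaw": 0}, {"wx": 0, "wy": 0, "wz": 0, "dx": 0, "dy": 0, "dz": 0, "jaw": 0}, {"wx": 0, "wy": 0, "wz": 0, "dx": 0, "dy": 0, "dz": 0, "jaw": 0}])

```text
clock: 2.75
tool_pos: [0.6724, -0.0896, 0.2543]
tool_rot: [-0.0, 0.824, 0.566, -0.0]
wrist_force: [-0.1, 0.1, 1.6]
width: -0.0003
```

```bash
python3 - <<'E'
from h import *
s=read_state(); im=grab_frame("wrist"); cv2.imwrite("pics/w3.png",im)
print(s["tool_pos"],s["tool_rot"],s["clock"],s["wrist_force"])
c=grab_frame("scene")[140:250,170:370]; cv2.imwrite("pics/s3.png",cv2.resize(c,None,fx=4,fy=4,interpolation=cv2.INTER_CUBIC))
E
```

```text
[ 0.6724329  -0.0895864   0.25426317] [-3.46161027e-04  8.24085433e-01  5.66465302e-01 -3.76151005e-04] 2.75 [-0.08123662  0.06413841  1.61746736]
```

View pics/w3.png

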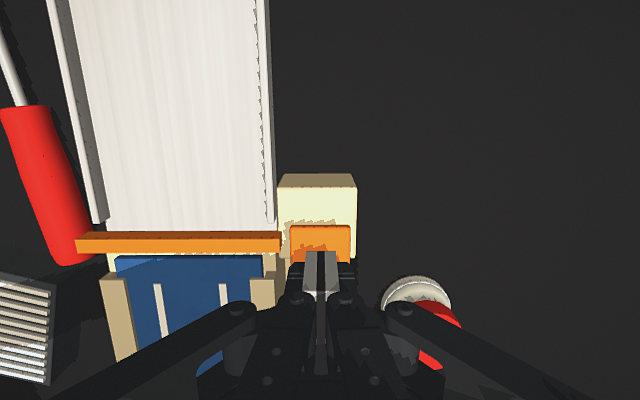

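View pics/s3.png

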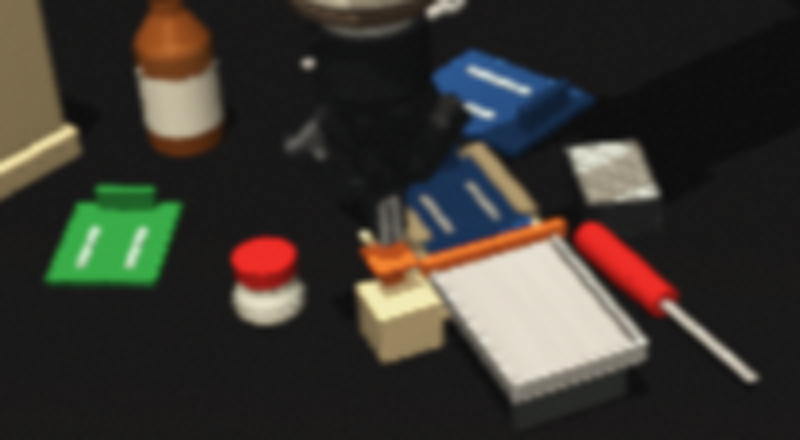

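The fingertip is centred over the pad (px 320, pad cols 290–351) and the jar is clear. Now I press down in 3 mm steps.

Request:
send_rows(steps=[{"wx": 0, "wy": 0, "wz": 0, "dx": 0, "dy": 0.003, "dz": -0.005, "jaw": 0}, {"wx": 0, "wy": 0, "wz": 0, "dx": 0, "dy": 0, "dz": -0.005, "jaw": 0}, {"wx": 0, "wy": 0, "wz": 0, "dx": 0, "dy": 0, "dz": -0.005, "jaw": 0}, {"wx": 0, "wy": 0, "wz": 0, "dx": 0, "dy": 0, "dz": -0.005, "jaw": 0}, {"wx": 0, "wy": 0, "wz": 0, "dx": 0, "dy": 0, "dz": 0, "jaw": 0}])

```text
clock: 3.27
tool_pos: [0.6729, -0.0867, 0.2417]
tool_rot: [-0.0, 0.824, 0.567, -0.0]
wrist_force: [-0.5, 0.2, 0.7]
width: -0.0001
```

Request:
send_rows(steps=[{"wx": 0, "wy": 0, "wz": 0, "dx": 0, "dy": 0, "dz": -0.005, "jaw": 0}, {"wx": 0, "wy": 0, "wz": 0, "dx": 0, "dy": 0, "dz": -0.005, "jaw": 0}, {"wx": 0, "wy": 0, "wz": 0, "dx": 0, "dy": 0, "dz": -0.003, "jaw": 0}, {"wx": 0, "wy": 0, "wz": 0, "dx": 0, "dy": 0, "dz": 0, "jaw": 0}])

```text
clock: 3.6
tool_pos: [0.673, -0.0868, 0.2341]
tool_rot: [-0.0, 0.824, 0.567, 0.0]
wrist_force: [-0.2, 0.4, 0.8]
width: 0.0
```

Request:
send_rows(steps=[{"wx": 0, "wy": 0, "wz": 0, "dx": 0, "dy": 0, "dz": -0.003, "jaw": 0}, {"wx": 0, "wy": 0, "wz": 0, "dx": 0, "dy": 0, "dz": 0, "jaw": 0}])

```text
clock: 3.77
tool_pos: [0.673, -0.0867, 0.2331]
tool_rot: [0.0, 0.824, 0.567, 0.0]
wrist_force: [-2.6, 1.1, 9.7]
width: 0.0001
```

```bash
python3 - <<'E'
from h import *
s=read_state(); im=grab_frame("wrist"); cv2.imwrite("pics/w4.png",im)
print(s["tool_pos"],s["clock"],s["wrist_force"])
c=grab_frame("scene")[165:235,230:340]; cv2.imwrite("pics/s4.png",cv2.resize(c,None,fx=7,fy=7,interpolation=cv2.INTER_CUBIC))
E
```

```text
[ 0.67303681 -0.0867351   0.2330627 ] 3.7667 [-2.60793629  1.11500551  9.71693705]
```

View pics/w4.png

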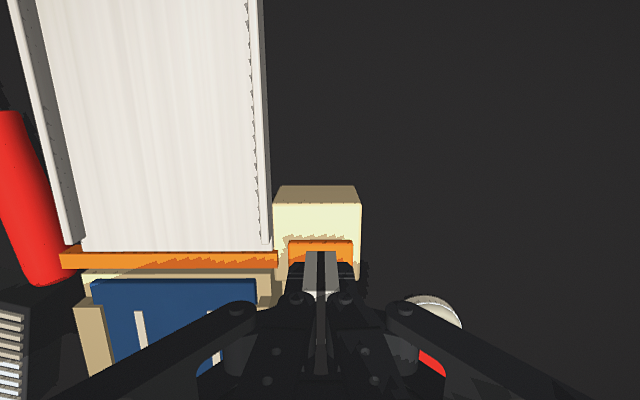

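View pics/s4.png

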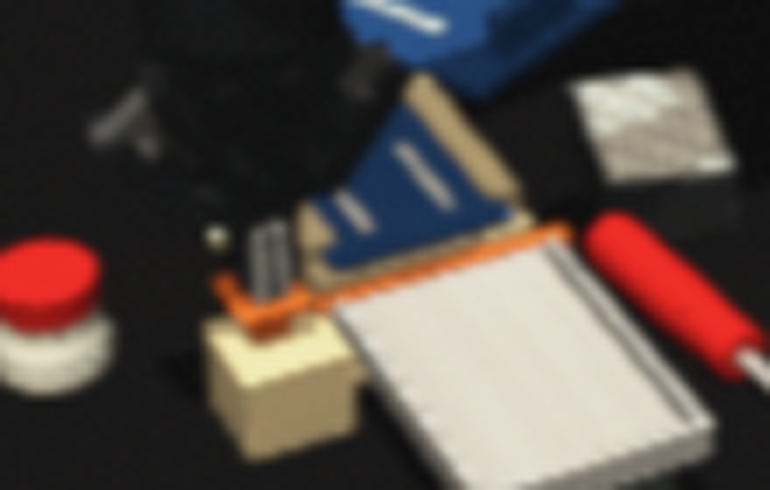

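The bar and pad have clearly dropped, and the tip is at 60.1 mm with about 10 N. I'll press another 2–3 mm of command to confirm the hard stop.

Request:
send_rows(steps=[{"wx": 0, "wy": 0, "wz": 0, "dx": 0, "dy": 0, "dz": -0.003, "jaw": 0}, {"wx": 0, "wy": 0, "wz": 0, "dx": 0, "dy": 0, "dz": 0, "jaw": 0}])

```text
clock: 4.03
tool_pos: [0.6731, -0.0867, 0.2325]
tool_rot: [0.001, 0.824, 0.567, 0.001]
wrist_force: [-7.5, 2.0, 20.9]
width: 0.0001
```

It is on the hard stop (tip 59.5 mm, 21 N, almost no further travel). Now I lift and go behind the lug.

Request:
send_rows(steps=[{"wx": 0, "wy": 0, "wz": 0, "dx": 0, "dy": 0, "dz": 0.034, "jaw": 0}, {"wx": 0, "wy": 0, "wz": 0, "dx": 0, "dy": 0, "dz": 0.034, "jaw": 0}, {"wx": 0, "wy": 0, "wz": 0, "dx": 0, "dy": 0, "dz": 0.034, "jaw": 0}, {"wx": 0, "wy": 0, "wz": 0, "dx": -0.0374, "dy": -0.0311, "dz": 0, "jaw": 0}, {"wx": 0, "wy": 0, "wz": 0, "dx": -0.0374, "dy": -0.0311, "dz": 0, "jaw": 0}, {"wx": 0, "wy": 0, "wz": 0, "dx": -0.0374, "dy": -0.0311, "dz": 0, "jaw": 0}, {"wx": 0, "wy": 0, "wz": 0, "dx": -0.0374, "dy": -0.0311, "dz": 0, "jaw": 0}, {"wx": 0, "wy": 0, "wz": 0, "dx": -0.0374, "dy": -0.0311, "dz": 0, "jaw": 0}, {"wx": 0, "wy": 0, "wz": 0, "dx": 0, "dy": 0, "dz": 0, "jaw": 0}, {"wx": 0, "wy": 0, "wz": 0, "dx": 0, "dy": 0, "dz": 0, "jaw": 0}])

```text
clock: 4.87
tool_pos: [0.5599, -0.1809, 0.292]
tool_rot: [-0.0, 0.824, 0.566, -0.0]
wrist_force: [1.0, -0.0, 0.7]
width: -0.0002
```

```bash
python3 - <<'E'
from h import *
import pickle
s=read_state(); m=camera_model("wrist"); im=grab_frame("wrist"); cv2.imwrite("pics/w5.png",im); pickle.dump(m,open("w5.pkl","wb"))
print(s["tool_pos"],s["tool_rot"],s["clock"],s["wrist_force"])
for n,x,y,z in(("lug L",-46,22,74),("lug R",-46,-22,74),("lug front R",-38,-22,74),("pad front",41,-72,60),("padfront if up",41,-72,70),("lid front",50,0,56)):
    th=np.radians(69.2);u=np.array([np.cos(th),np.sin(th)]);v=np.array([-u[1],u[0]])
    p=np.array([.5857,-.1147])+u*x/1e3+v*y/1e3; print(n,proj(m,[*p,z/1e3]).round(1))
E
```

```text
[ 0.55991507 -0.18091515  0.29197329] [-6.13273288e-05  8.24209159e-01  5.66285492e-01 -2.37962362e-05] 4.8667 [ 1.03863761 -0.01887574  0.7368971 ]
lug L [282.8 195.9]
lug R [359.8 195.6]
lug front R [360.2 181.9]
pad front [454.8  31.9]
padfront if up [462.2  28. ]
lid front [320.6  15.6]
```

View pics/w5.png

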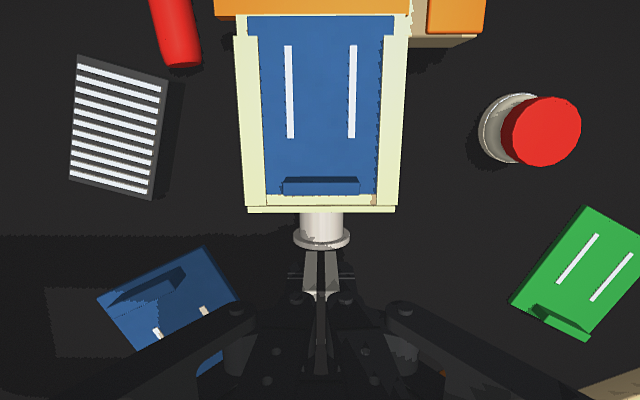

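The lug is at cols 282–360, rows 181–195, which matches the prediction. The pad front is at row 33, so the tab is down (32 predicted for down, 28 for up). The tip is 71 mm behind the origin and 0.6 mm off centre. Now I descend behind the lug.

Request:
send_rows(steps=[{"wx": 0, "wy": 0, "wz": 0, "dx": 0, "dy": 0, "dz": -0.03, "jaw": 0}, {"wx": 0, "wy": 0, "wz": 0, "dx": 0, "dy": 0, "dz": -0.03, "jaw": 0}, {"wx": 0, "wy": 0, "wz": 0, "dx": 0, "dy": 0, "dz": -0.025, "jaw": 0}, {"wx": 0, "wy": 0, "wz": 0, "dx": 0, "dy": 0, "dz": -0.011, "jaw": 0}, {"wx": 0, "wy": 0, "wz": 0, "dx": 0, "dy": 0, "dz": 0, "jaw": 0}, {"wx": 0, "wy": 0, "wz": 0, "dx": 0, "dy": 0, "dz": 0, "jaw": 0}])

```text
clock: 5.42
tool_pos: [0.5612, -0.1797, 0.2345]
tool_rot: [-0.0, 0.823, 0.567, -0.0]
wrist_force: [0.2, 0.4, 0.6]
width: -0.0001
```

```bash
python3 - <<'E'
from h import *
s=read_state(); im=grab_frame("wrist"); cv2.imwrite("pics/w6.png",im)
print(s["tool_pos"],s["clock"],s["wrist_force"])
E
```

```text
[ 0.56119573 -0.17972098  0.23449142] 5.4167 [0.23214918 0.43067496 0.55002253]
```

View pics/w6.png

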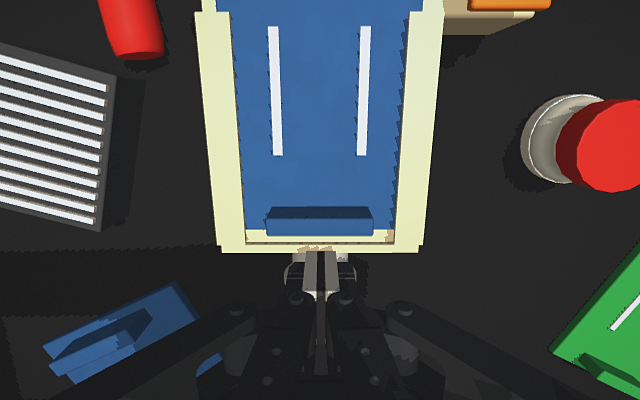

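The tip (col 320) is centred behind the lug (266–373). I start the push with 6 mm rows along (0.355, 0.935).

Request:
send_rows(steps=[{"wx": 0, "wy": 0, "wz": 0, "dx": 0.0036, "dy": 0.0094, "dz": 0, "jaw": 0}, {"wx": 0, "wy": 0, "wz": 0, "dx": 0.0036, "dy": 0.0094, "dz": 0, "jaw": 0}, {"wx": 0, "wy": 0, "wz": 0, "dx": 0.0036, "dy": 0.0094, "dz": 0, "jaw": 0}, {"wx": 0, "wy": 0, "wz": 0, "dx": 0.0036, "dy": 0.0094, "dz": 0, "jaw": 0}, {"wx": 0, "wy": 0, "wz": 0, "dx": 0.0036, "dy": 0.0094, "dz": 0, "jaw": 0}, {"wx": 0, "wy": 0, "wz": 0, "dx": 0.0036, "dy": 0.0094, "dz": 0, "jaw": 0}, {"wx": 0, "wy": 0, "wz": 0, "dx": 0, "dy": 0, "dz": 0, "jaw": 0}])

```text
clock: 6.05
tool_pos: [0.5741, -0.145, 0.2343]
tool_rot: [-0.0, 0.823, 0.567, 0.0]
wrist_force: [-0.6, 0.2, 0.6]
width: -0.0001
```

```bash
python3 - <<'E'
from h import *
s=read_state(); im=grab_frame("wrist"); cv2.imwrite("pics/w7.png",im)
print(s["tool_pos"],s["clock"],s["wrist_force"])
E
```

```text
[ 0.57405246 -0.14503151  0.23430934] 6.05 [-0.61116406  0.18816273  0.60206645]
```

View pics/w7.png

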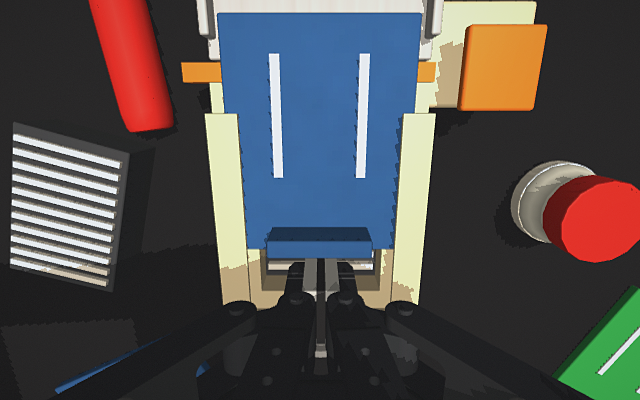

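The lid is sliding straight over the lowered bar with negligible force. Continuing.

Request:
send_rows(steps=[{"wx": 0, "wy": 0, "wz": 0, "dx": 0.0036, "dy": 0.0094, "dz": 0, "jaw": 0}, {"wx": 0, "wy": 0, "wz": 0, "dx": 0.0036, "dy": 0.0094, "dz": 0, "jaw": 0}, {"wx": 0, "wy": 0, "wz": 0, "dx": 0.0036, "dy": 0.0094, "dz": 0, "jaw": 0}, {"wx": 0, "wy": 0, "wz": 0, "dx": 0.0036, "dy": 0.0094, "dz": 0, "jaw": 0}, {"wx": 0, "wy": 0, "wz": 0, "dx": 0.0036, "dy": 0.0094, "dz": 0, "jaw": 0}, {"wx": 0, "wy": 0, "wz": 0, "dx": 0.0036, "dy": 0.0094, "dz": 0, "jaw": 0}, {"wx": 0, "wy": 0, "wz": 0, "dx": 0.0036, "dy": 0.0094, "dz": 0, "jaw": 0}, {"wx": 0, "wy": 0, "wz": 0, "dx": 0.0036, "dy": 0.0094, "dz": 0, "jaw": 0}, {"wx": 0, "wy": 0, "wz": 0, "dx": 0.0036, "dy": 0.0094, "dz": 0, "jaw": 0}, {"wx": 0, "wy": 0, "wz": 0, "dx": 0, "dy": 0, "dz": 0, "jaw": 0}])

```text
clock: 6.93
tool_pos: [0.5935, -0.0943, 0.2342]
tool_rot: [-0.0, 0.823, 0.567, 0.0]
wrist_force: [0.7, 0.5, 0.3]
width: 0.0001
```

```bash
python3 - <<'E'
from h import *
s=read_state(); im=grab_frame("wrist"); cv2.imwrite("pics/w8.png",im)
print(s["tool_pos"],s["clock"],s["wrist_force"])
E
```

```text
[ 0.59347223 -0.09434982  0.23420694] 6.9333 [0.65309443 0.52454925 0.30573089]
```

View pics/w8.png

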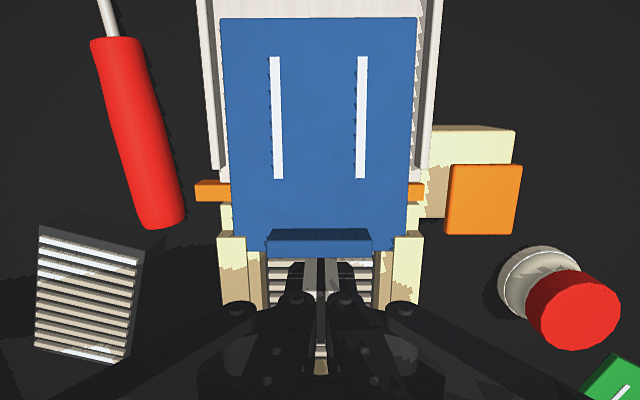

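The lid is at about 79 mm, straight and centred between the rims. I need another 48 mm or so.

Request:
send_rows(steps=[{"wx": 0, "wy": 0, "wz": 0, "dx": 0.0036, "dy": 0.0094, "dz": 0, "jaw": 0}, {"wx": 0, "wy": 0, "wz": 0, "dx": 0.0036, "dy": 0.0094, "dz": 0, "jaw": 0}, {"wx": 0, "wy": 0, "wz": 0, "dx": 0.0036, "dy": 0.0094, "dz": 0, "jaw": 0}, {"wx": 0, "wy": 0, "wz": 0, "dx": 0.0036, "dy": 0.0094, "dz": 0, "jaw": 0}, {"wx": 0, "wy": 0, "wz": 0, "dx": 0.0036, "dy": 0.0094, "dz": 0, "jaw": 0}, {"wx": 0, "wy": 0, "wz": 0, "dx": 0.0036, "dy": 0.0094, "dz": 0, "jaw": 0}, {"wx": 0, "wy": 0, "wz": 0, "dx": 0.0036, "dy": 0.0094, "dz": 0, "jaw": 0}, {"wx": 0, "wy": 0, "wz": 0, "dx": 0.0036, "dy": 0.0094, "dz": 0, "jaw": 0}, {"wx": 0, "wy": 0, "wz": 0, "dx": 0, "dy": 0, "dz": 0, "jaw": 0}])

```text
clock: 7.73
tool_pos: [0.6108, -0.0492, 0.2343]
tool_rot: [-0.0, 0.823, 0.567, 0.0]
wrist_force: [0.0, -0.4, -0.3]
width: 0.0002
```

```bash
python3 - <<'E'
from h import *
import pickle
s=read_state(); m=camera_model("wrist"); im=grab_frame("wrist"); cv2.imwrite("pics/w9.png",im); pickle.dump(m,open("w9.pkl","wb"))
print(s["tool_pos"],s["clock"],s["wrist_force"])
c=grab_frame("scene")[150:250,210:350]; cv2.imwrite("pics/s9.png",cv2.resize(c,None,fx=5,fy=5,interpolation=cv2.INTER_CUBIC))
E
```

```text
[ 0.61076005 -0.04922401  0.23428536] 7.7333 [ 0.00765381 -0.38050458 -0.25168156]
```

View pics/w9.png

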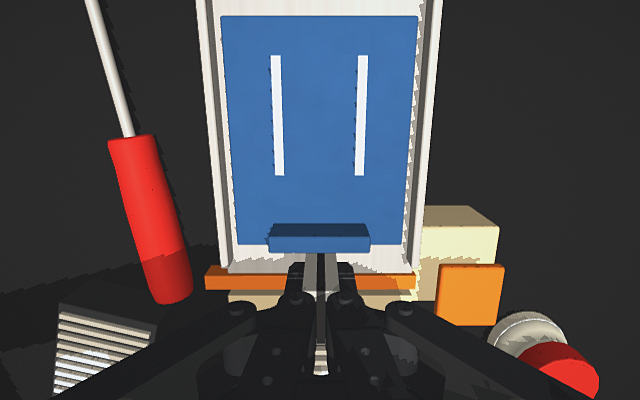

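View pics/s9.png

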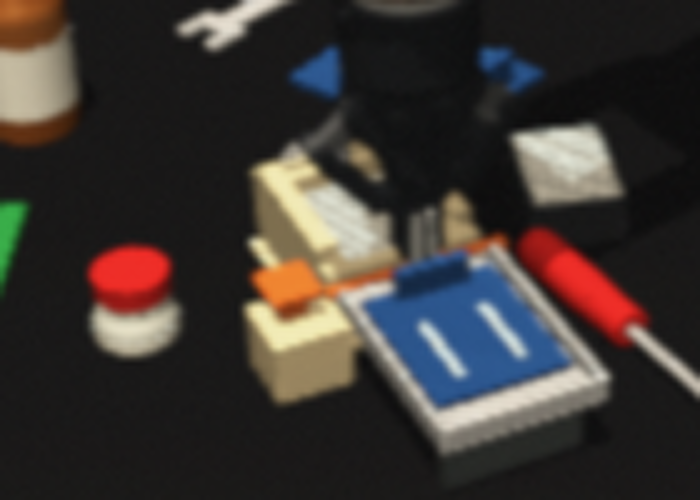

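The lid appears flat on the ledge between the rims. I back off 12 mm first, then go straight up, and then verify.

Request:
send_rows(steps=[{"wx": 0, "wy": 0, "wz": 0, "dx": -0.0036, "dy": -0.0094, "dz": 0, "jaw": 0}, {"wx": 0, "wy": 0, "wz": 0, "dx": -0.0036, "dy": -0.0094, "dz": 0, "jaw": 0}, {"wx": 0, "wy": 0, "wz": 0, "dx": 0, "dy": 0, "dz": 0.02, "jaw": 0}, {"wx": 0, "wy": 0, "wz": 0, "dx": 0, "dy": 0, "dz": 0.04, "jaw": 0}, {"wx": 0, "wy": 0, "wz": 0, "dx": 0, "dy": 0, "dz": 0.05, "jaw": 0}, {"wx": 0, "wy": 0, "wz": 0, "dx": -0.02, "dy": -0.045, "dz": 0.02, "jaw": 0}, {"wx": 0, "wy": 0, "wz": 0, "dx": -0.02, "dy": -0.045, "dz": 0, "jaw": 0}, {"wx": 0, "wy": 0, "wz": 0, "dx": 0, "dy": 0, "dz": 0, "jaw": 0}, {"wx": 0, "wy": 0, "wz": 0, "dx": 0, "dy": 0, "dz": 0, "jaw": 0}])

```text
clock: 8.58
tool_pos: [0.5815, -0.117, 0.3135]
tool_rot: [0.0, 0.824, 0.566, 0.0]
wrist_force: [0.9, 1.1, -0.2]
width: -0.0
```

```bash
python3 - <<'E'
from h import *
import pickle
s=read_state(); m=camera_model("wrist"); im=grab_frame("wrist"); cv2.imwrite("pics/w10.png",im)
print(s["tool_pos"],s["clock"],s["wrist_force"])
t=grab_frame("top")[120:270,260:460]; cv2.imwrite("pics/t10.png",cv2.resize(t,None,fx=4,fy=4,interpolation=cv2.INTER_CUBIC))
th=np.radians(69.2);u=np.array([np.cos(th),np.sin(th)]);v=np.array([-u[1],u[0]]);O=np.array([.5857,-.1147])
hsv=cv2.cvtColor(im,cv2.COLOR_BGR2HSV); M=cv2.inRange(hsv,(100,100,60),(125,255,255))
c=max(cv2.findContours(M,0,2)[0],key=cv2.contourArea); ap=cv2.approxPolyDP(c,5,True).reshape(-1,2)
for p in ap:
    for z in(.051,):
        q=onz(m,p,z)[:2]-O; print(p,z,(q@u*1e3).round(1),(q@v*1e3).round(1))
M=cv2.inRange(hsv,(8,150,120),(20,255,255)); M[:,:int(proj(m,[*(O+v*-.05+u*.057),.06])[0])]=0
c=max(cv2.findContours(M,0,2)[0],key=cv2.contourArea);ap=cv2.approxPolyDP(c,4,True).reshape(-1,2)
for z in(.06,.07):
    Q=np.array([onz(m,p,z)[:2]-O for p in ap]); print("pad",z,(Q@u*1e3).round(1),(Q@v*1e3).round(1))
E
```

```text
[ 0.58150309 -0.11702698  0.31348082] 8.5833 [ 0.89013246  1.08051299 -0.21164057]
[258   0] 0.051 131.8 39.8
[262  89] 0.051 80.9 40.1
[385  88] 0.051 81.2 -39.3
[389   0] 0.051 131.4 -39.2
[358   0] 0.051 131.5 -20.5
[356  31] 0.051 114.6 -19.8
[349  30] 0.051 115.1 -15.4
[349   0] 0.051 131.5 -15.1
[297   0] 0.051 131.7 16.3
[297  31] 0.051 114.7 16.7
[290  30] 0.051 115.3 21.0
[289   0] 0.051 131.7 21.1
pad 0.06 [71.8 41.1 41.  72.3] [-57.  -57.4 -85.5 -85.9]
pad 0.07 [71.8 42.5 42.4 72.3] [-54.3 -54.7 -81.6 -81.9]
```

View pics/w10.png

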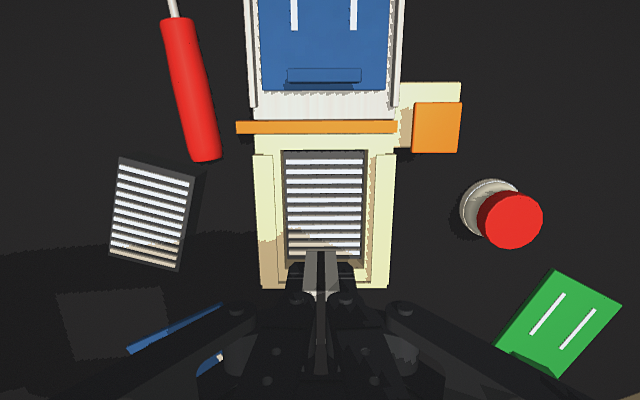

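View pics/t10.png

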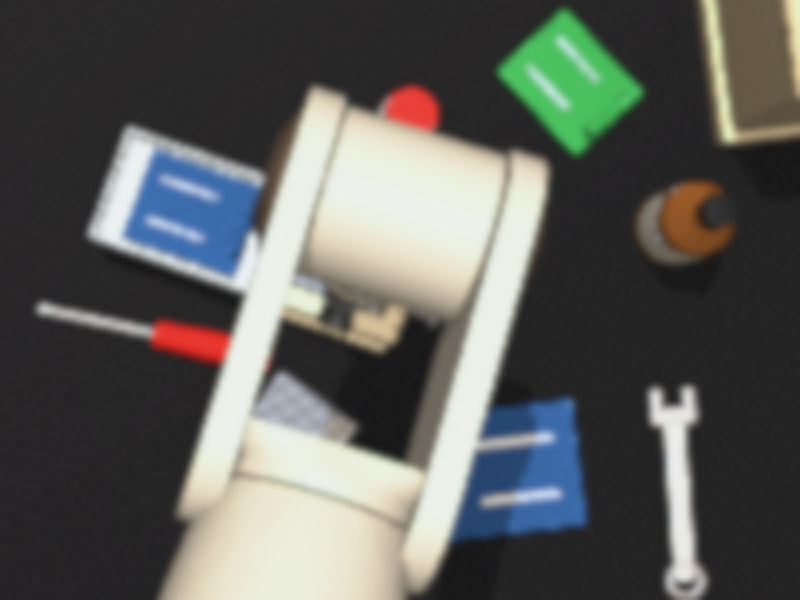

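The lid's rear edge measures x = 81 mm, so its origin is at about 131 mm (allowed 103–151). Its width at height 51 mm is 79 mm, consistent with lying flat. The pad outline fits the down height, and nothing else has visibly moved. The arm is clear, so I'm handing in.

```bash
python3 -c "
from workcell import *
print(finish_job())"
```

```text
the job is handed in; nothing more can be done
None
```

The filter box is open. I pressed the orange tab down to its hard stop, then pushed the blue lid straight out by its lug with the shut fingertips. I handed in at about 8.6 s; the hand-in gives no verdict.

- **Tab:** at the stop the fingertip stood 59.5 mm above the bench with about 21 N of force. In the last picture the pad outline fits the down height of 60 mm better than the up height. It measured 28 × 31 mm there against the true 30 × 32 mm, so about 1.5 mm short across.
- **Lid:** its origin is about 131 mm along the box's x, where 103 to 151 mm is allowed. It is centred between the rims, and its 79 mm width measured at the ledge height agrees with it lying flat (true width 80 mm).
- **Push force:** every wrist force reading I took during the push was under 1 N.
- **Other objects:** nothing looks displaced in the last pictures. The arm hid part of the top view, and the beaker and clamp ring were not in the last views I looked at.

One move call, the first, was refused because its rows lacked some of the keys; nothing moved. No check disagreed beyond the 1–2 mm of calibration error.

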